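# Turn the bowl to the camera and take its picture

## Task

Turn the pottery turntable round by pushing on the side of its pointer bar with a closed fingertip, gently, until the bar points at the camera's lens, then press the camera's shutter button down and let it come up again. Push and press only: the bowl rides on the turntable and must not be touched, lifted or shaken out of place, and the tape roll, clamp and loose sherd beside it stay where they are.

Things in the scene. Friction and masses are not known exactly. Their poses are not given: they have to be found in the camera images.
- pointer: Dark steel pointer bar fixed to the turntable disc, 14 mm wide, 22 mm tall (28 to 50 mm above the table, free below), sticking out level from the disc edge (70 mm from the axis) to a pointed end at 145 mm; full width to 130 mm. Nothing else sticks out of the disc. Origin on the turning axis, 39 mm above the table; x outward along the bar, z up.
- pointer_tip (a point): The pointed outer end of the pointer bar, at mid-height, 145 mm from the turning axis.
- turntable (a joint): Turntable angle, rad, growing anticlockwise from above; endless both ways; friction 0.12 N m (about 1 N of push near the bar end) stops it at once when the push ends. Over 3 rad/s counts as rough. Aluminium disc 140 mm across, top 45 mm above the table, on a dark foot fixed to the table.
- bowl: Shallow earthen-brown bowl standing loose on the middle of the disc, 108 mm across the rim, 44 mm tall, rim 89 mm above the table, about 0.2 kg. Origin: centre of its underside. Rides along; not to be touched.
- camera: Small black camera 112 mm wide, 40 mm deep, its top 76 mm above the table, on a low plate fixed to the table; it stands beside the turntable about 255 mm from the turning axis. Origin: on the table under the middle of the body; the lens barrel (50 mm across) points along its -x, towards the turntable; z up.
- lens (a point): Centre of the front glass of the camera's lens, 54 mm in front of the camera's middle and 46 mm above the table; the glass is 36 mm across.
- shutter_top (a point): Centre of the top face of the shutter button: a round aluminium button 18 mm across on the camera's top, 34 mm to the camera's +y of its middle; it stands 10 mm above the camera's top (86 mm above the table) when up and goes straight down.
- shutter (a joint): How far the shutter button is pressed, m: 0 up, 0.005 fully down. Sprung: about 1 N to start moving, 4 N fully down; it comes up by itself.
- tape_roll: Roll of pale tape lying flat, 84 mm across, 24 mm tall. Origin: centre of its underside. Leave alone.
- sherd: Loose flat potsherd, about 80 x 55 x 11 mm. Origin: on the table under its middle. Leave alone.
- clamp: Black plastic spring clamp lying flat, about 125 mm long, up to 75 mm wide, 18 mm tall. Origin: on the table under its pivot. Leave alone.
Mind the look-alikes: they are no part of the job. Of the things that look like the camera, take the one that is farthest from the robot's base at the start. Leave any purple look-alike of the part that bears pointer alone.

How it is judged (in metres and radians):
On the way, in this order (a step that is already met when the one before it is completed fails the run):
1. the fingers push on the pointer bar (contact force between the fingers and pointer above 0.2 N).
2. the pointer bar points at the lens and is at rest (y of lens in the frame of pointer between -0.018 and 0.018 m and x of lens in the frame of pointer above 0.1 m and velocity of joint turntable between -0.15 and 0.15 rad/s), for 0.3 s.
3. the shutter button is pressed while the bar points at the lens (y of lens in the frame of pointer between -0.018 and 0.018 m and x of lens in the frame of pointer above 0.1 m and value of joint shutter above 0.0035 m).
At the end, for the whole second after the job is handed in: The line outward along the pointer bar passes within 18 mm of the middle of the lens glass; the turntable is at rest; the shutter has since been pressed 3.5 mm or more of its 5 mm and is up again; the bowl stands on the disc within 15 mm of the axis (all of step 2 and value of joint shutter below 0.0015 m and horizontal distance between bowl and pointer below 0.015 m and height (world z) of bowl between 0.04 and 0.052 m and linear speed of bowl below 0.02 m/s); the robot touches nothing.
It fails at once if the robot touches the bowl (contact force between any of the fingers, the arm and bowl above 0.5 N).
It fails at once if the bowl is lifted, tipped or shaken more than 15 mm off the middle of the disc (height (world z) of bowl above 0.055 m or angle between bowl's own z axis and vertical above 0.3 rad or horizontal distance between bowl and pointer above 0.015 m).
It fails at once if the turntable is spun faster than 3 rad/s (velocity of joint turntable above 3 rad/s or velocity of joint turntable below -3 rad/s).
It fails at once if the tape roll, sherd or clamp is moved more than 20 mm (distance of any of tape_roll, sherd, clamp from where it was at the start of the episode above 0.02 m).
It also fails if it takes over 58 s, if anything falls off the work surface, if the arm or the gripper's body presses on something with over 40 N, if the wrist force passes 120 N, or if a joint passes its speed limit or range.

## Robot

A 7-joint arm with a two-finger parallel gripper is mounted at the origin on the work surface. World frame = base frame: x ahead of the robot, y to its left, z up, the work surface at z = 0. Lengths are in m, angles in degrees, forces in N, time in s.
With the tool pointing down it reaches from about 0.425 to 0.875 m from the base axis. Payload 4.7 kg.
Tool frame: the origin (TCP) lies between the finger pads; the fingertips stand 22 mm ahead of it and the grasp point (between the pads) lies 3 mm ahead of it; z points along the fingers, y is the line along which they close (so a half turn about z gives the same grasp; the last joint's range is limited). The gripper opens to 87 mm and grips with 3 to 60 N. Pads are 19 mm wide; open, the fingers measure 117 mm over their backs; the gripper's body (75 mm by 190 mm) begins 51 mm behind the grasp point.
Start: joints at [-70.755, 18.392, -4.016, 83.108, 1.295, 78.541, -3.26], TCP at [0.206, 0.617, 0.245] pointing down, gripper open.
Joint ranges: [-163.93, 163.93], [-17.29, 119.83], [-79.2, 71.16], [3.27, 140.29], [-89.18, 269.18], [5.43, 117.66], [-154.24, 154.24]. Speed limits (degrees/s): [147.25, 147.25, 180, 180, 180, 180, 180].

## Interface

Orientations are given as [roll, pitch, yaw] about the fixed x, y, z axes, in that order (R = Rz(yaw) Ry(pitch) Rx(roll)).
In Python, from cell import env gives the robot as it stands.
- The arm moves only by the tool drive_tool, never from a script. Its argument "moves" is a list of rows, each a list of 3 entries, a list of its own where there are three numbers: the shift along the tool's x, y, z in mm, then the turn, a rotation vector about the tool's x, y, z in rad, then the closure, from 0 (fully open) to 1 (shut). In form: [[[x, y, z], [wx, wy, wz], jaw], ...]. A call has 1 to 12 rows; each row shifts and turns the commanded pose from where the row before left it, along the tool's axes as they then stand; what a row does not reach is not made up. A row lasts 1/12 s, in which the tool goes at most 41.7 mm and 7.16 degrees, less where a joint would pass 70% of its speed; a pose out of reach is approached as far as the arm can. A call with a gripper value outside its range is refused whole. The fingers move at their own pace and stop on an object; "newtons" is the grip in N (left out, the last holds). Time passes only in rows, so rows that do not move let the fingers close. It gives the time, the measured TCP pose, the force, the opening and the grip force at its end, in the units of the state.
- env.get_obs(): the state, without advancing time (a new reading comes with each control period).
- env.read_camera(name): name is "scene" or "top" or "wrist"; returns (picture, depth): 480x640x3 uint8, blue, green, red; 480x640 float32, m along the optical axis (not along the pixel's ray), 0 where there is no reading.
- env.get_calibration(name): a dict with "fx", "fy", "cx", "cy" (pixels), "T" (4x4, takes a point from camera to world coordinates). Camera axes: x right, y down, z forward; pixel columns grow to the right and rows downward; lengths in m; the calibration is good to about 2 mm. The wrist camera is an equidistant fisheye: a pixel r from the principal point sees the ray r / f radians off the axis. A picture is of the moment at which its call begins: read the wrist's pose just before it. get_calibration takes no time and is no camera call; for the wrist camera it gives the pose at the moment of the call.
- env.sign_off(): hands the job in; it is judged then, once.
The state is a dict: "time_s": time; "qpos": joint angles; "joint_velocities": joint speeds; "effort": joint torques, N m; "tool_pos": TCP position; "tool_rot": TCP orientation; "force": force on the tool from outside, world axes, zero at the start; "wrist_torque": the same for the moment, N m; "grip_width": finger opening in m; "grasp_force": force on a finger pad.
Only numpy, scipy, OpenCV 4.12 (cv2) and the standard library are available. Lean on these libraries where they do the work, as an engineer would, in place of code of your own. Each camera call takes 0.05 s, during which the arm holds its last target. There are 200 camera calls.

## Working session

There is one attempt and no reset: what is moved stays moved. The work goes in short steps, Python scripts to look and compute and a tool call to move; the robot and the scene stay as the last step left them, time stands still between calls to the robot, and variables do not carry over. Pictures are saved under pics/ and viewed, at most 10 in all, crops included, and the job is handed in when it is done.

Besides the shell and the picture viewer there is one more tool, called as name(argument=value, ...), one argument or row to a line, values as JSON. drive_tool: Moves the arm, as the interface text tells. Its arguments: {"type":"object","properties":{"moves":{"type":"array"},"newtons":{"type":"number"}},"required":["moves"]}

```bash
mkdir -p pics; ls
python3 - <<'E'
from cell import env
import cv2,numpy as np
for n in("top","scene"):
    p,d=env.read_camera(n);cv2.imwrite(f"pics/{n}1.png",p);np.save(f"pics/{n}1.npy",d)
    c=env.get_calibration(n);print(n,c["fx"],c["cx"],c["cy"],np.round(c["T"],3).tolist())
o=env.get_obs();print(o["time_s"],o["tool_pos"],o["tool_rot"],o["grip_width"])
E
```

```text
pics
top 465.04392254911505 311.8568538240476 236.03737994993494 [[-0.113, -0.969, 0.219, 0.407], [-0.994, 0.11, -0.027, -0.03], [0.002, -0.221, -0.975, 0.838], [0.0, 0.0, 0.0, 1.0]]
scene 538.2888046282666 322.7243601575657 237.28457931101588 [[0.606, 0.614, -0.505, 1.048], [0.795, -0.46, 0.395, -0.399], [0.011, -0.641, -0.767, 0.792], [0.0, 0.0, 0.0, 1.0]]
0.1 [0.20547473 0.61619329 0.24359405] [-1.79903639e+02  6.31668692e-03  1.61566084e+02] 0.08718763252462323
```

View pics/top1.png

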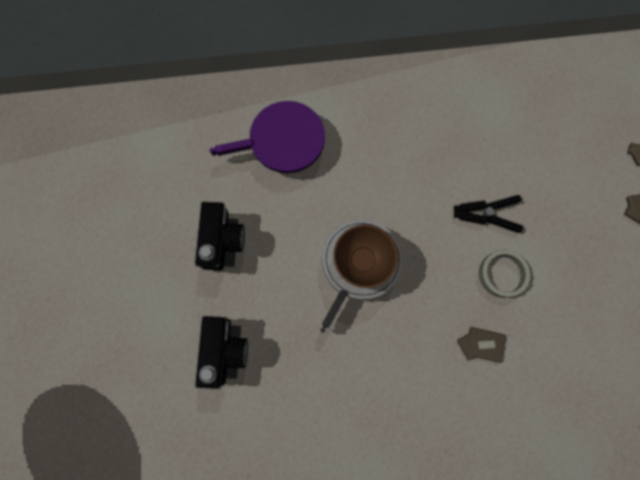

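View pics/scene1.png

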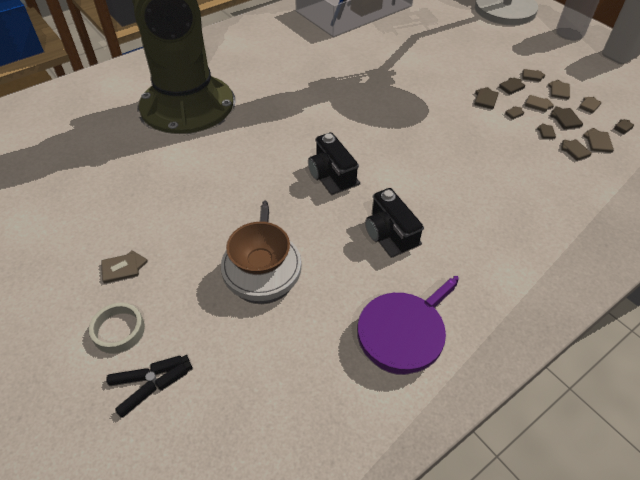

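Two cameras are candidates: A, upper at top-picture pixel (222,237), and B, lower at (220,352). The robot base is towards the bottom of the picture, so A looks farther away. The real turntable has the bowl at (362,258), and its bar tip is at (323,330). The purple turntable at (288,137) is the decoy. Next I'll measure positions and enlarge a crop to confirm.

```bash
cat > h.py <<'E'
import numpy as np,cv2
from cell import env
def atz(n,u,v,z):
    c=env.get_calibration(n);T=c["T"]
    r=T[:3,:3]@np.array([(u-c["cx"])/c["fx"],(v-c["cy"])/c["fy"],1]);o=T[:3,3]
    return o+r*(z-o[2])/r[2]
def cloud(n,d):
    c=env.get_calibration(n);T=c["T"];v,u=np.mgrid[:480,:640]
    P=np.stack([(u-c["cx"])/c["fx"]*d,(v-c["cy"])/c["fy"]*d,d],-1)
    return P@T[:3,:3].T+T[:3,3]
E
python3 - <<'E'
from h import *
for nm,u,v,z in[("tip",323,330,.039),("rim",366,256,.089),("btnA",206,253,.086),("btnB",207,374,.086),("lensA",244,236,.046),("lensB",246,353,.046)]:
    print(nm,np.round(atz("top",u,v,z),3))
P=cloud("top",np.load("pics/top1.npy"))
def med(a,b,c,d,zl,zh):
    q=P[b:d,a:c].reshape(-1,3);q=q[(q[:,2]>zl)&(q[:,2]<zh)];return q
q=med(320,215,410,305,.078,.1);print("rim",q.min(0),q.max(0))
q=med(320,215,410,305,.040,.052)[:,:2]; 
print("discext",q.min(0),q.max(0))
for b in(195,310):
    q=med(190,b,232,b+80,.066,.082)[:,:2].astype(np.float32);print("cam",cv2.minAreaRect(q))
    q=med(190,b,232,b+80,.082,.095);print("btn",q.mean(0),len(q))
im=cv2.imread("pics/top1.png")[190:390,180:420];cv2.imwrite("pics/crop.png",cv2.convertScaleAbs(cv2.resize(im,(720,600),interpolation=cv2.INTER_CUBIC),alpha=1.6))
E
```

```text
tip [ 0.423 -0.053  0.039]
rim [ 0.532 -0.135  0.089]
btnA [0.567 0.125 0.086]
btnB [0.376 0.136 0.086]
lensA [0.598 0.066 0.046]
lensB [0.4   0.078 0.046]
rim [ 0.47924121 -0.18628656  0.07802465] [ 0.58512037 -0.08014507  0.09322282]
discext [ 0.46165768 -0.20324371] [ 0.60414296 -0.06358179]
cam ((0.6012656688690186, 0.11312101781368256), (0.05963935703039169, 0.11267794668674469), 81.89862060546875)
btn [0.56891173 0.12633259 0.0860288 ] 94
cam ((0.4074723720550537, 0.12578828632831573), (0.05630768463015556, 0.11330515146255493), 81.37589263916016)
btn [0.37529064 0.13679207 0.08624462] 110
```

View pics/crop.png

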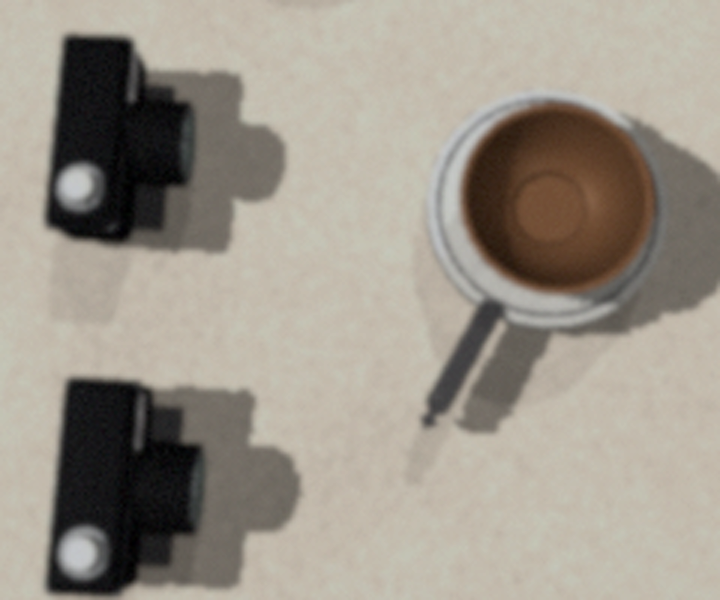

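The picture shows camera A (lens front at crop (187,140), button at (80,187)) and camera B below it (button at (82,552)). The measurements are:

| Item | Measured |
|---|---|
| Distance of A from base | 0.61 m |
| Distance of B from base | 0.42 m |
| A to turning axis | about 0.26 m, which fits the 255 mm given |
| Turning axis | about (0.532,-0.133) |
| Bar angle now | about 143° |
| Lens | about (0.596,0.067), at 72° |

So A is the right camera. I'll push the bar clockwise through about 71°, from its robot-right side.

drive_tool(
  moves=[
    [[-33,-21,0],[0,0,0],1],
    [[-33,-21,0],[0,0,0],1],
    [[-33,-21,0],[0,0,0],1],
    [[-33,-21,0],[0,0,0],1],
    [[-33,-21,0],[0,0,0],1],
    [[-33,-21,0],[0,0,0],1],
    [[-33,-21,0],[0,0,0],1],
    [[-33,-21,0],[0,0,0],1],
    [[-33,-21,0],[0,0,0],1],
    [[-33,-21,0],[0,0,0],1],
    [[-33,-21,0],[0,0,0],1],
    [[-33,-21,0],[0,0,0],1],
  ],
  newtons=10,
)

```text
time_s: 1.1
tool_pos: [0.5022, 0.2506, 0.2443]
tool_rot: [-180.0, -0.0, 161.6]
force: [0.9, 1.4, -0.4]
grip_width: 0.0147
grasp_force: 0.0
```

drive_tool(
  moves=[
    [[0,0,0],[0,0,0.118],1],
    [[0,0,0],[0,0,0.118],1],
    [[0,0,0],[0,0,0.118],1],
    [[0,0,0],[0,0,0.118],1],
    [[0,0,0],[0,0,0.118],1],
    [[0,0,0],[0,0,0.118],1],
    [[0,0,0],[0,0,0.118],1],
    [[0,0,0],[0,0,0.118],1],
  ],
)

```text
time_s: 1.77
tool_pos: [0.5013, 0.2522, 0.2441]
tool_rot: [-179.9, 0.0, 107.1]
force: [-0.0, -0.0, -0.4]
grip_width: 0.0008
grasp_force: 0.0
```

drive_tool(
  moves=[
    [[0,0,0],[0,0,0.118],1],
    [[0,0,0],[0,0,0.118],1],
    [[0,0,0],[0,0,0.118],1],
    [[0,0,0],[0,0,0.118],1],
    [[0,0,0],[0,0,0.118],1],
    [[0,0,0],[0,0,0.118],1],
    [[0,0,0],[0,0,0.118],1],
    [[0,0,0],[0,0,0.118],1],
    [[0,0,0],[0,0,0],1],
  ],
)

```text
time_s: 2.52
tool_pos: [0.5013, 0.2522, 0.2441]
tool_rot: [-180.0, 0.0, 53.2]
force: [0.6, 0.5, -0.5]
grip_width: 0.0003
grasp_force: 0.0
```

drive_tool(
  moves=[
    [[-33,15.5,0],[0,0,0],1],
    [[-33,15.5,0],[0,0,0],1],
    [[-33,15.5,0],[0,0,0],1],
    [[-33,15.5,0],[0,0,0],1],
    [[-33,15.5,0],[0,0,0],1],
    [[-33,15.5,0],[0,0,0],1],
    [[-33,15.5,0],[0,0,0],1],
    [[-33,15.5,0],[0,0,0],1],
    [[-33,15.5,0],[0,0,0],1],
    [[-33,15.5,0],[0,0,0],1],
    [[0,0,0],[0,0,0],1],
  ],
)

```text
time_s: 3.43
tool_pos: [0.4273, -0.1126, 0.2448]
tool_rot: [179.9, 0.0, 53.0]
force: [-0.7, 0.1, 0.4]
grip_width: 0.0005
grasp_force: 0.0
```

drive_tool(
  moves=[
    [[0,0,25],[0,0,0],1],
    [[0,0,25],[0,0,0],1],
    [[0,0,25],[0,0,0],1],
    [[0,0,25],[0,0,0],1],
    [[0,0,25],[0,0,0],1],
    [[0,0,20],[0,0,0],1],
    [[0,0,0],[0,0,0],1],
  ],
)

```text
time_s: 4.02
tool_pos: [0.4259, -0.1045, 0.096]
tool_rot: [-179.7, 0.3, 53.5]
force: [-1.0, -0.3, 0.6]
grip_width: 0.0001
grasp_force: 0.0
```

Run:
```python
from h import *
p,d=env.read_camera("top");cv2.imwrite("pics/t2.png",cv2.convertScaleAbs(cv2.resize(p[190:390,230:470],(720,600),interpolation=cv2.INTER_CUBIC),alpha=1.6))
o=env.get_obs();print(o["tool_pos"],o["force"],o["time_s"])
```

```text
[ 0.42737233 -0.10480689  0.09800336] [ 0.59178907 -0.36572133  0.87494198] 4.0667
```

View pics/t2.png

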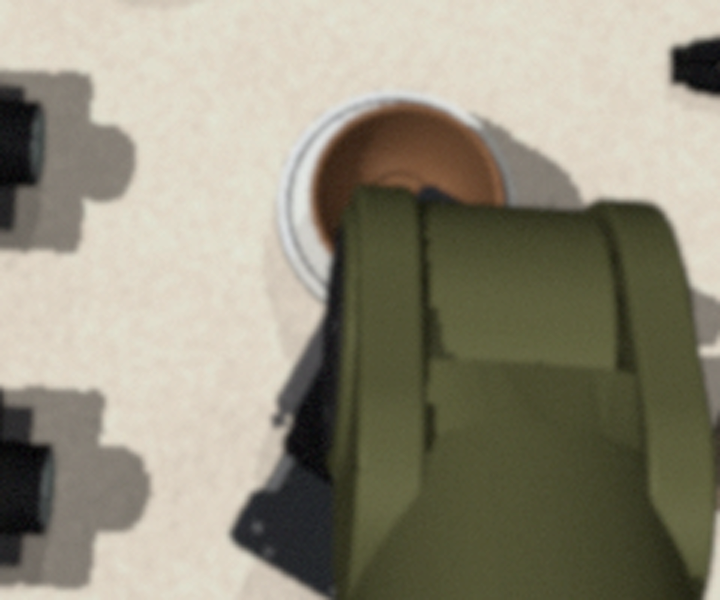

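The picture shows the gripper beside the bar on its right side, with the bar's tip visible at (280,420) and a gap left between them. I'll lower to bar height and ease into contact.

drive_tool(
  moves=[
    [[0,0,18],[0,0,0],1],
    [[0,0,18],[0,0,0],1],
    [[0,0,0],[0,0,0],1],
    [[6,0,0],[0,0,0],1],
    [[5,0,0],[0,0,0],1],
    [[4,0,0],[0,0,0],1],
    [[3,0,0],[0,0,0],1],
    [[2,0,0],[0,0,0],1],
    [[2,0,0],[0,0,0],1],
    [[0,0,0],[0,0,0],1],
  ],
)

```text
time_s: 4.9
tool_pos: [0.4426, -0.087, 0.0638]
tool_rot: [180.0, -0.0, 53.4]
force: [0.2, 0.4, -0.1]
grip_width: 0.0003
grasp_force: 0.0
```

drive_tool(
  moves=[
    [[2,0,3],[0,0,0],1],
    [[2,0,0],[0,0,0.02],1],
    [[4,-0.5,0],[0,0,0.04],1],
    [[6,-0.8,0],[0,0,0.06],1],
    [[6,-0.8,0],[0,0,0.06],1],
    [[6,-0.8,0],[0,0,0.06],1],
    [[6,-0.8,0],[0,0,0.06],1],
    [[4,-0.5,0],[0,0,0.04],1],
    [[2,0,0],[0,0,0.02],1],
    [[0,0,0],[0,0,0],1],
  ],
)

```text
time_s: 5.73
tool_pos: [0.4661, -0.0573, 0.0603]
tool_rot: [-180.0, 0.0, 32.8]
force: [0.0, -0.2, 0.1]
grip_width: 0.0005
grasp_force: 0.0
```

Run:
```python
from h import *
o=env.get_obs();t=o["tool_pos"];print(t,o["force"],o["time_s"])
for n in("scene","top"):
    p,d=env.read_camera(n)
    if n=="scene":a=p[150:350,180:420]
    else:a=p[190:390,230:470]
    cv2.imwrite(f"pics/{n}3.png",cv2.convertScaleAbs(cv2.resize(a,(720,600),interpolation=cv2.INTER_CUBIC),alpha=1.6))
```

```text
[ 0.46610663 -0.05726298  0.06028605] [ 0.03217058 -0.22327672  0.08341324] 5.7333
```

View pics/scene3.png

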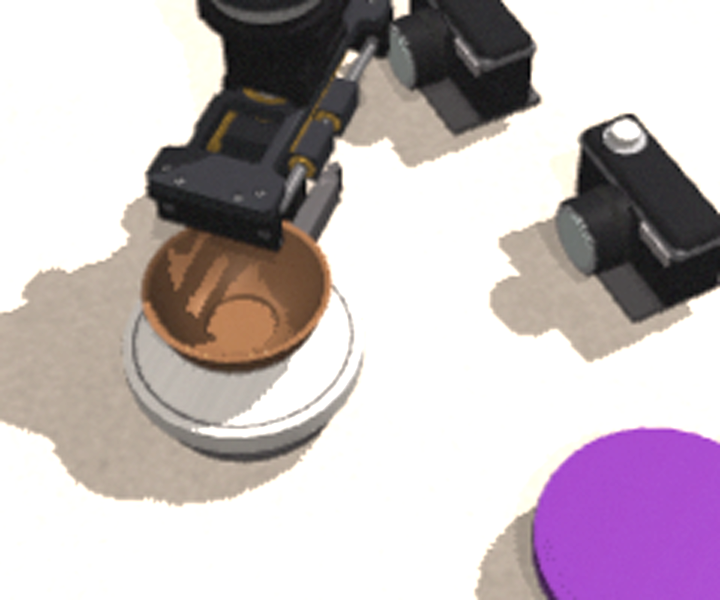

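The picture shows the bar now turned towards the far camera, with its tip at about (335,175). The gripper is behind it and above the bowl rim. The measured pose puts the bar at about 122°, so I'll continue round the arc.

drive_tool(
  moves=[
    [[3,-0.4,0],[0,0,0.03],1],
    [[5,-0.6,0],[0,0,0.05],1],
    [[7,-0.8,0],[0,0,0.07],1],
    [[7,-0.8,0],[0,0,0.07],1],
    [[7,-0.8,0],[0,0,0.07],1],
    [[7,-0.8,0],[0,0,0.07],1],
    [[7,-0.8,0],[0,0,0.07],1],
    [[7,-0.8,0],[0,0,0.07],1],
    [[7,-0.8,0],[0,0,0.07],1],
    [[5,-0.6,0],[0,0,0.05],1],
    [[3,-0.4,0],[0,0,0.03],1],
    [[0,0,0],[0,0,0],1],
  ],
)

```text
time_s: 6.83
tool_pos: [0.5258, -0.0328, 0.0605]
tool_rot: [180.0, -0.0, -4.5]
force: [0.5, 0.6, -0.8]
grip_width: 0.0007
grasp_force: 0.0
```

Run:
```python
from h import *
o=env.get_obs();t=o["tool_pos"];y=np.radians(o["tool_rot"][2]);v=t[:2]-[.532,-.1335]
print(t,o["tool_rot"],o["force"],"tan",v@[np.cos(y),np.sin(y)],"rad",-v@[np.sin(y),-np.cos(y)])
for n in("scene","top"):
    p,d=env.read_camera(n);np.save(f"pics/{n}4.npy",d)
    a=p[130:330,180:420] if n=="scene" else p[170:370,190:430]
    cv2.imwrite(f"pics/{n}4.png",cv2.convertScaleAbs(cv2.resize(a,(720,600),interpolation=cv2.INTER_CUBIC),alpha=1.6))
```

```text
[ 0.52582183 -0.0328111   0.06047471] [ 1.79988036e+02 -1.21405785e-02 -4.48591532e+00] [ 0.46892606  0.62154581 -0.820245  ] tan -0.014034531662749363 rad 0.09989722799193693
```

View pics/top4.png

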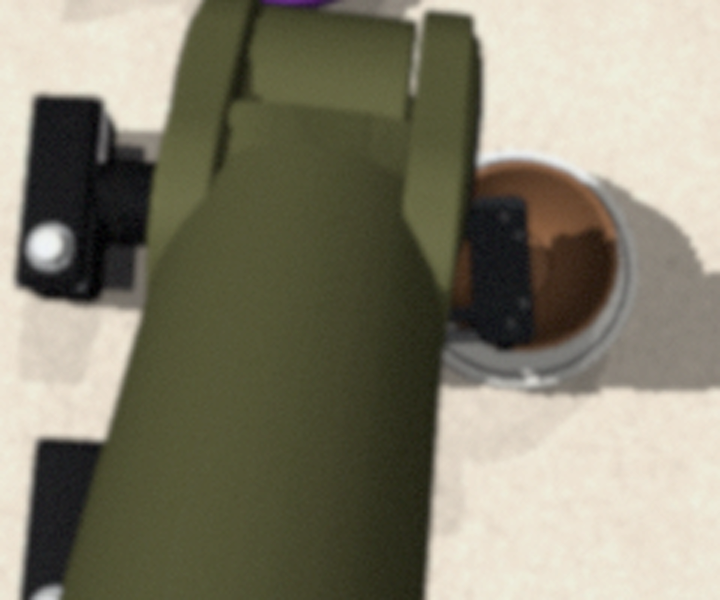

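From above the arm hides the bar, and the bowl is still centred on the disc. I'll read the bar from the scene camera.

View pics/scene4.png

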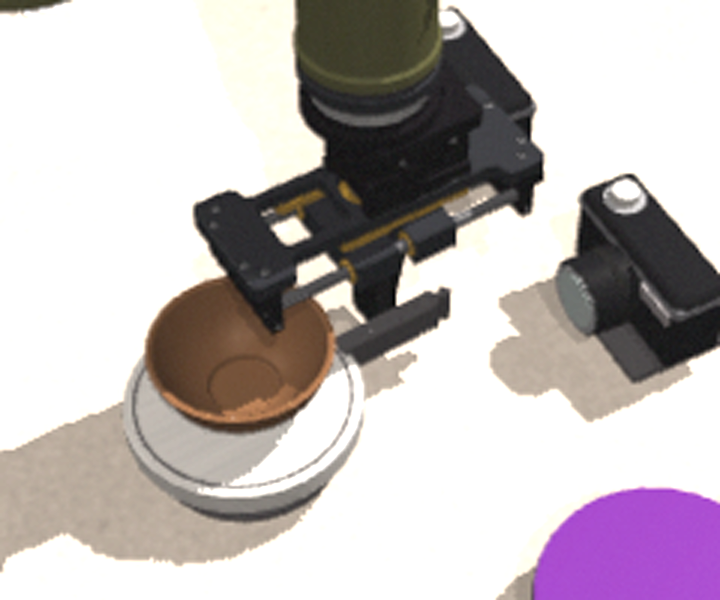

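The bar is clear in this view: tip at crop (447,303), and lens glass centre at crop (577,297).

Run:
```python
from h import *
A=np.array([.532,-.1335])
for nm,u,v,z in(("tip",448,303,.039),("tiptop",446,289,.05),("lens",577,297,.046)):
    p=atz("scene",180+u/3,130+v/3,z)[:2];print(nm,p,np.degrees(np.arctan2(*(p-A)[::-1])),np.hypot(*(p-A)))
```

```text
tip [0.54839742 0.00747974] 83.36571078548347 0.14193012731466717
tiptop [0.54609879 0.00743768] 84.28738590828306 0.14164111620147546
lens [0.59644427 0.06974387] 72.40729623686143 0.21321616740641083
```

The bar is at about 84° and the lens at 72.4°, so 0.2 rad remains. After that I'll back off slowly.

drive_tool(
  moves=[
    [[3,-0.4,0],[0,0,0.03],1],
    [[5,-0.6,0],[0,0,0.05],1],
    [[5,-0.6,0],[0,0,0.05],1],
    [[4,-0.5,0],[0,0,0.04],1],
    [[3,-0.4,0],[0,0,0.03],1],
    [[0,0,0],[0,0,0],1],
    [[0,0,0],[0,0,0],1],
  ],
)

```text
time_s: 7.52
tool_pos: [0.5458, -0.0339, 0.0606]
tool_rot: [180.0, -0.0, -15.9]
force: [0.2, -1.1, 1.0]
grip_width: 0.0002
grasp_force: 0.0
```

Run:
```python
from h import *
o=env.get_obs();t=o["tool_pos"];y=np.radians(o["tool_rot"][2]);v=t[:2]-[.532,-.1335]
print(t,o["tool_rot"],o["force"],"tan",v@[np.cos(y),np.sin(y)],"rad",-v@[np.sin(y),-np.cos(y)])
p,d=env.read_camera("scene");a=p[130:330,180:420]
cv2.imwrite(f"pics/scene5.png",cv2.convertScaleAbs(cv2.resize(a,(720,600),interpolation=cv2.INTER_CUBIC),alpha=1.6))
```

```text
[ 0.54580267 -0.033855    0.0606466 ] [ 1.79986644e+02 -3.92283242e-02 -1.59196127e+01] [ 0.18038925 -1.07408045  0.96454361] tan -0.014058163564514356 rad 0.09960927881229643
```

View pics/scene5.png

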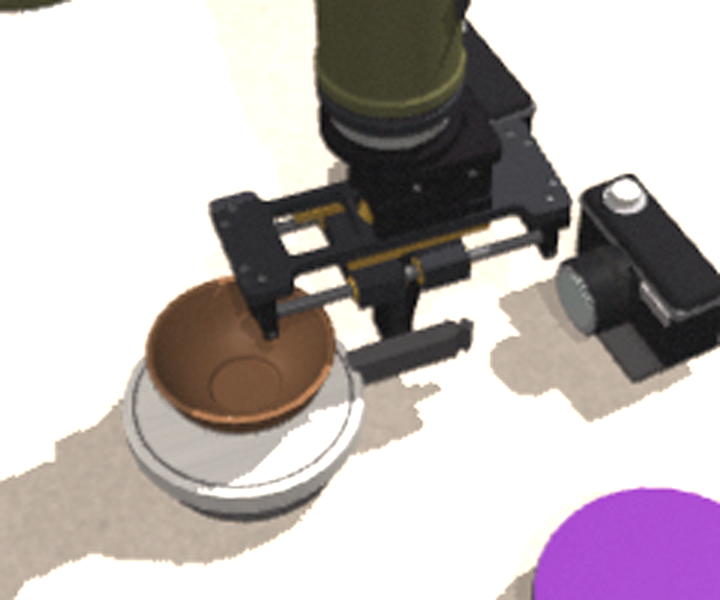

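The tip is now at crop (470,332), bowl centred. I'll verify the angle and the button position.

Run:
```python
from h import *
A=np.array([.532,-.1335])
for nm,u,v,z in(("tip",471,333,.039),("tiptop",470,320,.05),("btn",625,190,.086)):
    p=atz("scene",180+u/3,130+v/3,z)[:2];print(nm,p,np.degrees(np.arctan2(*(p-A)[::-1])),np.hypot(*(p-A)))
```

```text
tip [0.57558569 0.00399179] 72.41108472357891 0.14423489369062859
tiptop [0.57420512 0.00388076] 72.9223750366697 0.14371758619216088
btn [0.57258835 0.1247411 ] 81.06776295828759 0.26141132756689245
```

drive_tool(
  moves=[
    [[-5,0,0],[0,0,0],1],
    [[-12,0,0],[0,0,0],1],
    [[-15,0,0],[0,0,0],1],
    [[0,0,-30],[0,0,0],1],
    [[0,0,-30],[0,0,0],1],
    [[0,0,-30],[0,0,0],1],
    [[0,0,0],[0,0,0],1],
  ],
)

```text
time_s: 8.15
tool_pos: [0.518, -0.0251, 0.1559]
tool_rot: [-179.7, -0.5, -16.0]
force: [1.3, -0.5, -0.9]
grip_width: 0.0003
grasp_force: 0.0
```

drive_tool(
  moves=[
    [[1.7,-32,0],[0,0,0],1],
    [[1.7,-32,0],[0,0,0],1],
    [[1.7,-32,0],[0,0,0],1],
    [[1.7,-32,0],[0,0,0],1],
    [[1.7,-32,0],[0,0,0],1],
    [[0,0,0],[0,0,0],1],
    [[0,0,0],[0,0,0],1],
  ],
)

```text
time_s: 8.73
tool_pos: [0.5665, 0.1289, 0.1498]
tool_rot: [179.9, 0.0, -15.7]
force: [0.2, -1.0, -0.6]
grip_width: 0.0004
grasp_force: 0.0
```

Run:
```python
from h import *
print(env.get_obs()["tool_pos"])
p,d=env.read_camera("scene");a=p[80:280,240:480]
cv2.imwrite(f"pics/scene6.png",cv2.convertScaleAbs(cv2.resize(a,(720,600),interpolation=cv2.INTER_CUBIC),alpha=1.6))
```

```text
[0.56648758 0.12889476 0.14983033]
```

View pics/scene6.png

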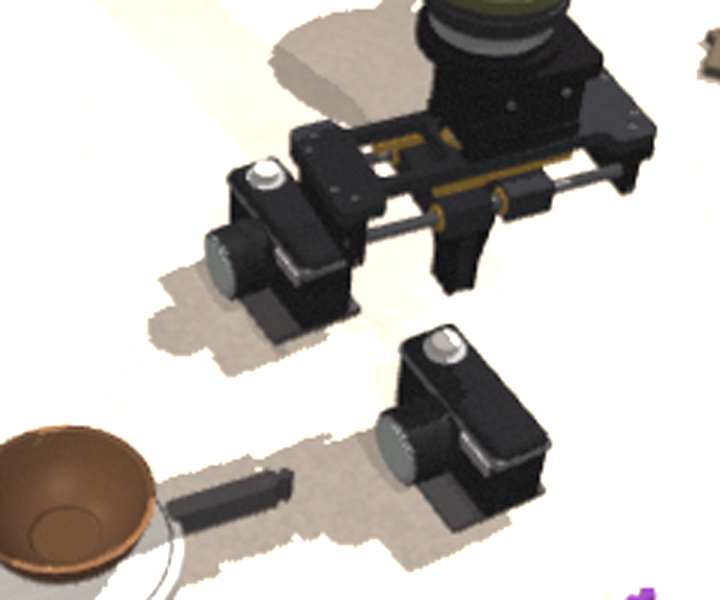

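The picture shows the fingertip at (455,285) above the far camera, with its button at (445,345). The bar at (170–290,490) points at the lens at (397,447). I'll shift slightly and descend.

drive_tool(
  moves=[
    [[3.5,2,12],[0,0,0],1],
    [[0,0,12],[0,0,0],1],
    [[0,0,8],[0,0,0],1],
    [[0,0,4],[0,0,0],1],
    [[0,0,2],[0,0,0],1],
    [[0,0,2],[0,0,0],1],
    [[0,0,0],[0,0,0],1],
    [[0,0,0],[0,0,0],1],
  ],
)

```text
time_s: 9.45
tool_pos: [0.57, 0.1239, 0.1108]
tool_rot: [-180.0, -0.0, -15.9]
force: [-0.7, -0.2, 0.0]
grip_width: 0.0008
grasp_force: 0.0
```

drive_tool(
  moves=[
    [[0,0,1.5],[0,0,0],1],
    [[0,0,1.5],[0,0,0],1],
    [[0,0,1.5],[0,0,0],1],
    [[0,0,1.5],[0,0,0],1],
    [[0,0,1.5],[0,0,0],1],
    [[0,0,0],[0,0,0],1],
    [[0,0,0],[0,0,0],1],
    [[0,0,0],[0,0,0],1],
  ],
)

```text
time_s: 10.12
tool_pos: [0.5701, 0.1241, 0.1035]
tool_rot: [-180.0, -0.0, -15.9]
force: [-0.6, 0.1, 4.7]
grip_width: 0.0002
grasp_force: 2.3
```

drive_tool(
  moves=[
    [[0,0,0.8],[0,0,0],1],
    [[0,0,0.7],[0,0,0],1],
    [[0,0,0],[0,0,0],1],
    [[0,0,0],[0,0,0],1],
  ],
)

```text
time_s: 10.45
tool_pos: [0.5702, 0.124, 0.1033]
tool_rot: [-179.9, -0.0, -15.9]
force: [-3.4, -0.4, 14.8]
grip_width: 0.0004
grasp_force: 6.7
```

The force rose to 14.8 N with no further travel, so the button is at its stop. I'll release it and retreat upwards.

drive_tool(
  moves=[
    [[0,0,-3],[0,0,0],1],
    [[0,0,-5],[0,0,0],1],
    [[0,0,-15],[0,0,0],1],
    [[0,0,-25],[0,0,0],1],
    [[0,0,-30],[0,0,0],1],
    [[0,0,-30],[0,0,0],1],
    [[0,0,0],[0,0,0],1],
    [[0,0,0],[0,0,0],1],
    [[0,0,0],[0,0,0],1],
  ],
)

```text
time_s: 11.2
tool_pos: [0.5689, 0.1238, 0.2086]
tool_rot: [180.0, 0.1, -15.9]
force: [-1.4, -0.1, -0.3]
grip_width: 0.0005
grasp_force: 0.0
```

Run:
```python
from h import *
print(env.get_obs()["tool_pos"])
p,d=env.read_camera("scene");a=p[130:330,180:420]
cv2.imwrite(f"pics/scene7.png",cv2.convertScaleAbs(cv2.resize(a,(720,600),interpolation=cv2.INTER_CUBIC),alpha=1.6))
```

```text
[0.5689048  0.12381043 0.2085621 ]
```

View pics/scene7.png

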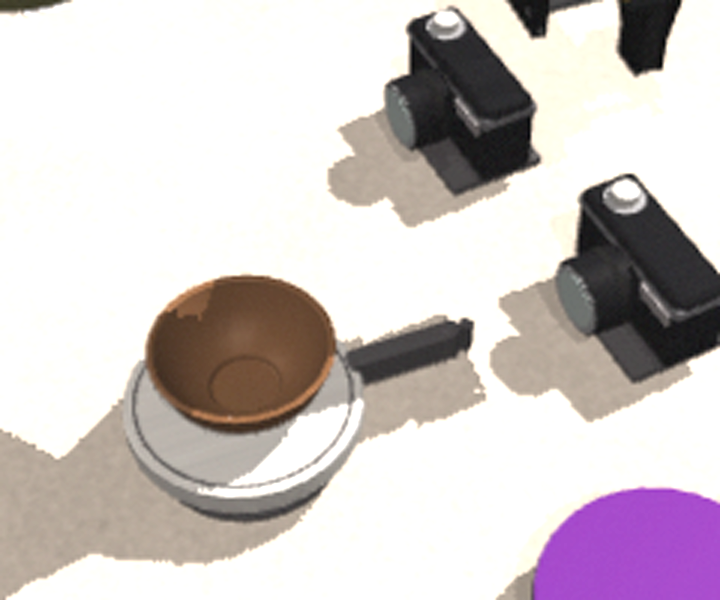

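The button is up again at (625,192). The bar tip at (470,332) still points at the lens at (577,297), the bowl is centred, and the arm is clear.

```bash
python3 -c "
from cell import env
print(env.sign_off())"
```

```text
the job is handed in; nothing more can be done
None
```

I turned the pointer bar to point at the far camera's lens, pressed the shutter to its stop and let it come back up, and handed the job in. In the last picture the bowl was still centred and the arm was clear; no verdict came back.

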